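# Load the sample carousel and hold its index plunger out

### The arm

A 6-joint arm with a two-finger parallel gripper is mounted at the origin on the work surface. World frame = base frame: x ahead of the robot, y to its left, z up, the work surface at z = 0. Lengths are in m, angles in degrees, forces in N, time in s.
With the tool pointing down it reaches from about 0.25 to 0.8 m from the base axis. Payload 8.5 kg.
Tool frame: the origin (TCP) lies at the very end of the fingers, on their centre line; the grasp point (between the pads) lies 19 mm behind it; y points along the fingers, z is the direction in which the jaws open and shut, and the axes are right-handed (so a half turn about y gives the same grasp; the last joint's range is limited). The gripper opens to 85 mm and grips with 20 to 120 N. Pads are 22 mm wide; open, the fingers measure 114 mm over their backs; the gripper's body (76 mm by 85 mm) begins 54 mm behind the grasp point. The pads swing forward as they close: fully open they stand 13 mm farther back than shut.
Start: joints at [-63.255, 13.648, -0.773, 75.585, 0, 90], TCP at [0.236, -0.469, 0.2] pointing down, gripper open.
Joint ranges: [-152.45, 152.45], [-59.26, 108.67], [-65.41, 83.53], [-104.44, 129.93], [-82.83, 76.93], [-180, 180]. Speed limits (degrees/s): [127.2, 127.2, 159.86, 180, 180, 180].

### API

Orientations are given as [roll, pitch, yaw] about the fixed x, y, z axes, in that order (R = Rz(yaw) Ry(pitch) Rx(roll)).
In Python, from rig import r gives the robot as it stands. The module is installed in compiled form; this text tells all that it offers.
- The arm moves only by the tool send_rows, never from a script. Its argument "steps" is a list of rows, each an object of numbers: "x", "y", "z": the shift along the tool's x, y, z in units of 25 mm (1.0 is 25 mm); "rx", "ry", "rz": the turn, a rotation vector about the tool's x, y, z in rad; "claw": the gripper's target within -1 to 1 (shut at 1, half-way at 0, fully open at -1). In form: [{"x": .., "y": .., "z": .., "rx": .., "ry": .., "rz": .., "claw": ..}, ...]. A call has 1 to 8 rows; each row shifts and turns the commanded pose from where the row before left it, along the tool's axes as they then stand; what a row does not reach is not made up. A row lasts 1/10 s, in which the tool goes at most 50 mm and 8.59 degrees, less where a joint would pass 70% of its speed; a pose out of reach is approached as far as the arm can. A call is refused whole if a number of a shift passes 1 or a number of a turn 0.15, either way. A call with a gripper value outside its range is refused whole. The fingers move at their own pace and stop on an object; the grip force is fixed at half the most. Time passes only in rows, so rows that do not move let the fingers close. It gives the time, the measured TCP pose, the force and the opening at its end, in the units of the state.
- r.state(): the state, without advancing time (a new reading comes with each control period).
- r.capture(name): name is "scene" or "top"; returns a dict with "pixels" (400x640x3 uint8, blue, green, red), "K" (3x3 intrinsics, pixels), "world_from_camera" (4x4, takes a point from camera to world coordinates). Camera axes: x right, y up, looking along -z (the intrinsics and any distortion apply to the point x, -y, -z); pixel columns grow to the right and rows downward; lengths in m; the calibration is good to about 2 mm. A picture is of the moment at which its call begins. There is no depth.
- r.finish_job(): hands the job in, once; it reports no verdict.
The state is a dict: "t": time; "joint_positions": joint angles; "dq": joint speeds; "joint_efforts": joint torques, N m; "tool_pos": TCP position; "orientation": TCP orientation; "contact_force": force on the tool from outside, world axes, zero at the start; "wrist_torque": the same for the moment, N m; "opening": opening from 0.0 (shut) to 1.0 (fully open).
Only numpy, scipy, OpenCV 4.12 (cv2) and the standard library are available. Lean on these libraries where they do the work, as an engineer would, in place of code of your own. Each camera call takes 0.05 s, during which the arm holds its last target. There are 200 camera calls.

### The job

Finish loading the sample carousel from the black mat: stand the white crucible upright in the blue tray and the brass fitting upright in the black tray, next to the one of its kind already standing there. Then grip the red knob of the index plunger, pull it straight up to its stop so that the pin is clear of its hole, and finish while still holding it up in the fingers, so that a colleague can turn the carousel. Leave the jar, bottle, cup and tools where they are.

Things in the scene. Friction and masses are not known exactly. Their poses are not given: they have to be found in the camera images.
- carousel: sample carousel: grey drum, aluminium disc 300 mm across on it (top 50 mm above bench); fixed, does not turn in this job. Origin: centre of its foot, at bench height; x from bracket to disc centre, z up. Dark steel bracket at the near rim: top 98 mm above bench, x -193 to -117 mm, post 60 mm wide and arm 44 mm wide in y; carries the plunger. Trays centred at x 0, y +62 and -62 mm
- blue_tray: the blue tray fixed on the carousel's disc, 130 mm (its x) by 100 mm (its y) outside, 18 mm tall, 5 mm walls and 5 mm floor, underside 50 mm above the bench; origin at the centre of its underside, axes parallel to the carousel's. The trays lie side by side and may be swapped. Takes the crucibles
- black_tray: the black tray fixed on the carousel's disc, 130 mm (its x) by 100 mm (its y) outside, 18 mm tall, 5 mm walls and 5 mm floor, underside 50 mm above the bench; origin at the centre of its underside, axes parallel to the carousel's. The trays lie side by side and may be swapped. Takes the brass fittings
- plunger (a joint): the sprung index plunger, sliding straight up: 0 is down, its steel pin 12 mm deep in the disc's seat hole; 0.022 m is fully up at its stop, pin well clear of the hole. The spring pushes it down with about 5 N at the start and 10.5 N fully up; it snaps back when let go
- pull_knob: the plunger's pull knob: round, red with black grip rings, axis vertical, 26 mm across, 36 mm tall, on top of the bracket's arm, moving with the plunger; origin on its axis, 2 mm below its underside, 98 mm above the bench when down. In the carousel's frame it stands at x -135 mm, y 0
- knob_grip (a point): the point to grip the knob, on its axis, 22 mm above the pull_knob origin (120 mm above the bench when down); moves with the knob
- seat_hole (a point): the mouth of the seat hole in the disc's rim, right under the plunger, 50 mm above the bench
- mat: a thin black rubber mat, 240 x 240 x 3 mm, fixed on the bench; a crucible, a brass fitting and the sample jar (a bystander) stand on it in any order, 85 mm or more apart (centre to centre), in a rough 2 x 2 pattern along the mat's axes with one place empty; origin at the centre of its underside
- crucible_a: white ceramic crucible, an open cup standing upright, 36 mm across at the rim, 34 mm at the foot, 48 mm tall, 4 mm wall, about 60 g; origin at the centre of its underside, z up. Starts on the black mat, to be sorted
- crucible_b: white ceramic crucible, an open cup standing upright, 36 mm across at the rim, 34 mm at the foot, 48 mm tall, 4 mm wall, about 60 g; origin at the centre of its underside, z up. Starts already standing in its tray, about 24 to 34 mm from the tray's centre towards one end (tray x, either sign), and stays there
- fitting_a: threaded brass pipe fitting standing upright on its hexagonal foot (36 mm across corners, 10 mm tall); above it a round stem 26 mm across, full height 48 mm, about 130 g; origin at the centre of its underside, z up. Starts on the black mat, to be sorted
- fitting_b: threaded brass pipe fitting standing upright on its hexagonal foot (36 mm across corners, 10 mm tall); above it a round stem 26 mm across, full height 48 mm, about 130 g; origin at the centre of its underside, z up. Starts already standing in its tray, about 24 to 34 mm from the tray's centre towards one end (tray x, either sign), and stays there
- screwdriver: bystander, to be left alone: a screwdriver, 180 mm long, lying on the bench to the right of the mat; origin under its middle
- wrench: bystander, to be left alone: a steel open wrench, 170 mm long, lying on the bench to the robot's left; origin under its middle
- amber_bottle: bystander, to be left alone: an amber glass bottle with black cap, 60 mm across, 130 mm tall, standing beyond the mat; origin at the centre of its underside
- sample_jar: bystander, to be left alone: a small closed glass jar with green lid, 52 mm across, 60 mm tall, standing on the mat among the items to sort; origin at the centre of its underside
- steel_cup: bystander, to be left alone: an open steel cup, 70 mm across, 80 mm tall, standing to the left of the carousel; origin at the centre of its underside

How it is judged:
By the outcome, as a careful person would: the job done as asked, in the order asked, and still so for the second after the job is handed in, while the arm keeps its last pose, push and grip.
It also fails if it takes over 72 s, if anything falls off the work surface, if the arm or the gripper's body presses on something with over 40 N, if the wrist force passes 120 N, or if a joint passes its speed limit or range.

## Working session

There is one attempt and no reset: what is moved stays moved. The work goes in short steps, Python scripts to look and compute and a tool call to move; the robot and the scene stay as the last step left them, time stands still between calls to the robot, and variables do not carry over. Pictures are saved under pics/ and viewed, about 8 in all and at most 12, crops included, and the job is handed in when it is done.

Besides the shell and the picture viewer there is one more tool, called after ">>>" by a JSON object that holds its "fn" and its "kwargs", one argument or row to a line. send_rows: Moves the arm, as the interface text tells. Its arguments: {"type":"object","properties":{"steps":{"type":"array","items":{"type":"object","properties":{"x":{"type":"number"},"y":{"type":"number"},"z":{"type":"number"},"rx":{"type":"number"},"ry":{"type":"number"},"rz":{"type":"number"},"claw":{"type":"number"}}}}},"required":["steps"]}

```bash
mkdir -p pics; python3 - <<'E'
from rig import r
import cv2,numpy as np
s=r.state(); print({k:np.round(v,3).tolist() for k,v in s.items()})
for n in("scene","top"):
    c=r.capture(n); cv2.imwrite(f"pics/{n}0.png",c["pixels"]); print(n,np.round(c["K"],1).tolist(),np.round(c["world_from_camera"],4).tolist(), [k for k in c])
E
```

```text
{'t': 0.0, 'joint_positions': [-63.256, 13.682, -0.817, 75.585, -0.003, 90.0], 'dq': [-0.003, -0.057, 0.019, 0.126, 0.093, 0.023], 'joint_efforts': [0.006, -53.878, 34.644, 0.019, 0.0, -0.0], 'tool_pos': [0.236, -0.468, 0.199], 'orientation': [-90.084, -0.003, -153.256], 'contact_force': [-0.377, 0.391, -0.185], 'wrist_torque': [-0.0, -0.028, 0.042], 'opening': 1.0}
scene [[456.8, 0.0, 321.8], [0.0, 456.8, 204.5], [0.0, 0.0, 1.0]] [[0.3911, -0.5021, 0.7713, 1.4852], [0.9202, 0.2299, -0.3169, -0.4027], [-0.0182, 0.8337, 0.5519, 0.793], [0.0, 0.0, 0.0, 1.0]] ['pixels', 'K', 'world_from_camera']
top [[370.9, 0.0, 316.5], [0.0, 370.9, 201.3], [0.0, 0.0, 1.0]] [[-0.0291, 0.9894, -0.142, 0.4023], [-0.9995, -0.0305, -0.0079, -0.0123], [-0.0122, 0.1417, 0.9898, 1.135], [0.0, 0.0, 0.0, 1.0]] ['pixels', 'K', 'world_from_camera']
```

View pics/top0.png

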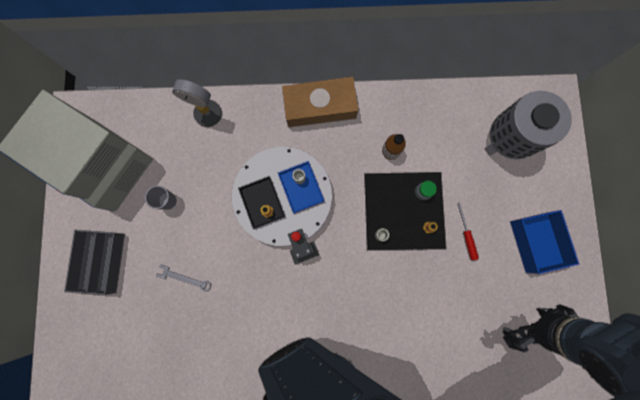

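View pics/scene0.png

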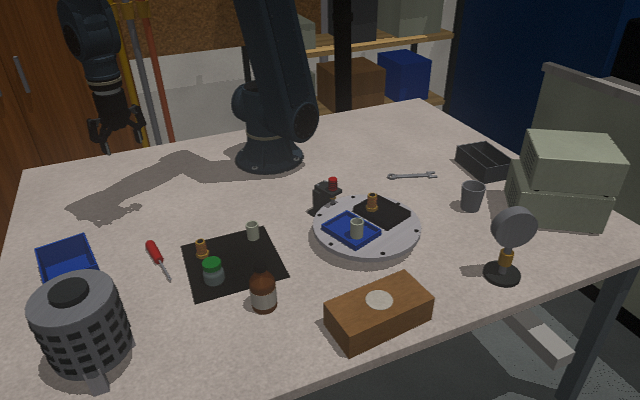

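The top view shows the black tray at (262,202), the blue tray at (301,187), the knob at (296,237), crucible A at (382,235), fitting A at (430,228) and the jar at (428,189). Crucible B stands at the far end of the blue tray and fitting B at the near end of the black tray. Next I'll zoom in.

```bash
python3 - <<'E'
import cv2,numpy as np
def crop(f,x0,y0,w,h,s):
    i=cv2.imread(f)[y0:y0+h,x0:x0+w]; i=cv2.resize(i,None,fx=s,fy=s,interpolation=cv2.INTER_CUBIC)
    i=cv2.convertScaleAbs(i,alpha=1.3,beta=25)
    for k in range(0,w,10):
        cv2.line(i,(int((k+.5)*s),0),(int((k+.5)*s),5),(0,0,255),1)
        if k%20==0: cv2.putText(i,str(x0+k),(int(k*s),14),0,.35,(0,0,255))
    for k in range(0,h,10):
        cv2.line(i,(0,int((k+.5)*s)),(5,int((k+.5)*s)),(0,0,255),1)
        if k%20==0: cv2.putText(i,str(y0+k),(6,int(k*s)+6),0,.35,(0,0,255))
    return i
a=crop("pics/top0.png",225,140,230,130,3.45); b=crop("pics/scene0.png",180,170,250,94,3.2)
h=np.zeros((a.shape[0],800,3),np.uint8);h[:,:a.shape[1]]=a[:,:800]
g=np.zeros((b.shape[0],800,3),np.uint8);g[:,:b.shape[1]]=b[:,:800]
i=np.vstack([h,g])[:600];print(i.shape,h.shape);cv2.imwrite("pics/c1.png",i)
E
```

```text
(600, 800, 3) (448, 800, 3)
```

View pics/c1.png

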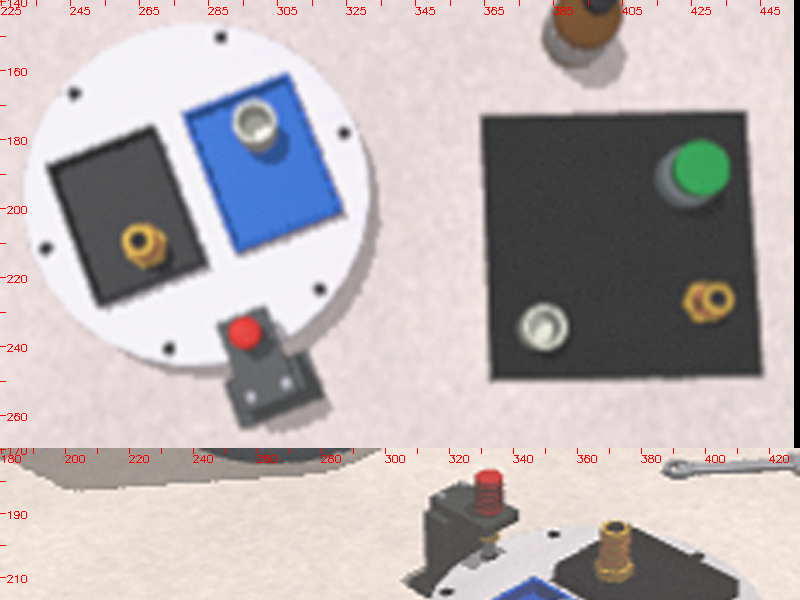

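The crop gives clean rims: crucible A at about (381.9,234.3), fitting A top at (432.6,226.2), knob top at (295.2,235.7), and the tray and mat corners.

```bash
cat >h.py <<'E'
import numpy as np
C={"top":(np.array([[370.9,0,316.5],[0,370.9,201.3],[0,0,1]]),np.array([[-0.0291,0.9894,-0.142,0.4023],[-0.9995,-0.0305,-0.0079,-0.0123],[-0.0122,0.1417,0.9898,1.135]])),
"scene":(np.array([[456.8,0,321.8],[0,456.8,204.5],[0,0,1]]),np.array([[0.3911,-0.5021,0.7713,1.4852],[0.9202,0.2299,-0.3169,-0.4027],[-0.0182,0.8337,0.5519,0.793]]))}
def ray(n,u,v):
    K,T=C[n]; d=np.linalg.solve(K,[u,v,1]); return T[:,3],T[:,:3]@(d*[1,-1,-1])
def at(n,u,v,z):
    o,d=ray(n,u,v); return o+d*(z-o[2])/d[2]
def proj(n,p):
    K,T=C[n]; c=T[:,:3].T@(np.asarray(p)-T[:,3]); q=K@(c*[1,-1,-1]); return q[:2]/q[2]
E
python3 - <<'E'
from h import *
f=lambda X,Y,z:at("top",225+X/3.45-.5,140+Y/3.45-.5,z)
P={}
for n,X,Y,z in [("crA",543,327,.051),("fiA",718,299,.051),("jar",701,168,.063),("fiB",139,241,.103),("crB",255,123,.103),("knob",244,332,.136)]:
    P[n]=f(X,Y,z); print(n,np.round(P[n],4),"scene px",np.round(proj("scene",P[n]),1))
def quad(n,c,z):
    q=np.array([f(*k,z) for k in c]); e=np.roll(q,-1,0)-q; print(n,np.round(q.mean(0),4),np.round(np.linalg.norm(e,axis=1),4),np.round(np.degrees(np.arctan2(e[:,1],e[:,0])),1),"\n",np.round([proj("scene",k) for k in q],1).tolist()); return q.mean(0)
quad("mat",[(481,116),(746,111),(763,376),(491,381)],.003)
k=quad("black",[(47,165),(154,125),(210,268),(101,308)],.068);b=quad("blue",[(182,113),(290,73),(346,214),(239,254)],.068)
m=(k+b)/2; e=P["knob"]-m; print("centre",m,"knob off",np.linalg.norm(e[:2]),np.degrees(np.arctan2(-e[1],-e[0])), "tray sep",np.linalg.norm(b-k),np.degrees(np.arctan2(*(k-b)[1::-1])))
E
python3 - <<'E'
import cv2,sys
sys.argv
i=cv2.imread("pics/scene0.png")
def crop(x0,y0,w,h,s):
    c=cv2.resize(i[y0:y0+h,x0:x0+w],None,fx=s,fy=s,interpolation=cv2.INTER_CUBIC); c=cv2.convertScaleAbs(c,alpha=1.3,beta=25)
    for k in range(0,w,10): cv2.putText(c,str(x0+k),(int(k*s),10),0,.33,(0,0,255)); cv2.line(c,(int((k+.5)*s),10),(int((k+.5)*s),16),(0,0,255),1)
    for k in range(0,h,10): cv2.putText(c,str(y0+k),(6,int((k+.5)*s)),0,.33,(0,0,255)); cv2.line(c,(0,int((k+.5)*s)),(5,int((k+.5)*s)),(0,0,255),1)
    return c
import numpy as np
a=crop(300,170,128,100,4);b=crop(180,215,110,90,4)
o=np.zeros((600,800,3),np.uint8)
o[:400,:512]=a; o[240:600,512:800]=b[:,50:338]
cv2.imwrite("pics/c2.png",o)
E
```

```text
crA [ 0.4551 -0.191   0.051 ] scene px [251.9 223.4]
fiA [ 0.4742 -0.3397  0.051 ] scene px [199.4 241. ]
jar [ 0.5848 -0.3299  0.063 ] scene px [211.  261.5]
fiB [0.532  0.1417 0.103 ] scene px [371.7 194.4]
crB [0.627  0.0451 0.103 ] scene px [356.1 220.5]
knob [0.454  0.0555 0.136 ] scene px [332.4 178.1]
mat [ 0.5288 -0.2711  0.003 ] [0.2383 0.2367 0.2375 0.2371] [-90.7 179.2  89.4  -0.6] 
 [[289.0, 275.9], [194.1, 303.1], [180.4, 245.8], [262.7, 225.5]]
black [0.558  0.1561 0.068 ] [0.0967 0.1319 0.0967 0.1309] [ -70.8 -159.8  108.6   20.3] 
 [[409.6, 210.8], [386.7, 224.9], [351.0, 205.5], [374.2, 193.2]]
blue [0.5998 0.0401 0.068 ] [0.0984 0.1309 0.096  0.1308] [ -71.  -160.4  108.9   20.7] 
 [[380.6, 229.0], [354.5, 245.0], [319.6, 223.2], [344.9, 209.5]]
centre [0.57893999 0.09812504 0.068     ] knob off 0.13204280910518126 18.81329867728358 tray sep 0.12331956871196031 109.81390054573447
```

View pics/c2.png

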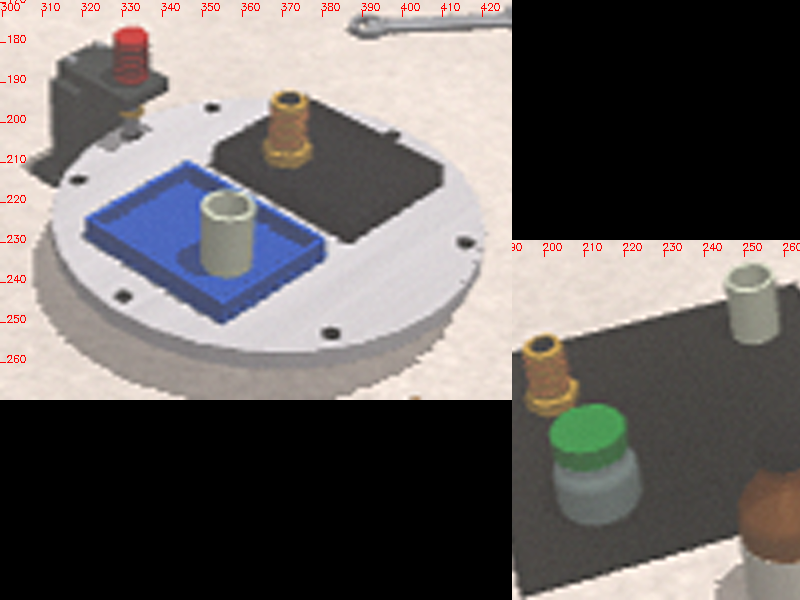

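Predicted and measured positions in the two views agree within about 2 mm. Carousel yaw is about 19.7°. I'll keep one tool yaw (-160.3°), so the jaws run along tray y throughout, and take the crucible first.

```bash
cat >>h.py <<'E'
# tool-unit deltas from current pose to target TCP
def go(*ts,yaw=-160.3):
    from rig import r
    from scipy.spatial.transform import Rotation as Ro
    s=r.state(); p=np.array(s["tool_pos"]); R=Ro.from_euler("xyz",s["orientation"],degrees=True)
    print("t",round(s["t"],2),"p",np.round(p,4),"rpy",np.round(s["orientation"],2),"open",round(s["opening"],3),"F",np.round(s["contact_force"],1),"q",np.round(s["joint_positions"],0))
    W=Ro.from_euler("xyz",[-90,0,yaw],degrees=True)
    print("turn",np.round((R.inv()*W).as_rotvec(),4))
    for t in ts: print(t,"units",np.round(W.inv().apply(np.array(t)-p)/.025,2)); p=np.array(t)
E
python3 - <<'E'
from h import *
go((.455,-.191,.12),(.455,-.191,.020))
E
```

```text
t 0.1 p [ 0.2361 -0.4685  0.1994] rpy [ -90.07    0.   -153.25] open 1.003 F [ 0.7 -0.2 -1. ] q [-63.  14.  -1.  76.   0.  90.]
turn [1.30e-03 1.23e-01 1.00e-04]
(0.455, -0.191, 0.12) units [-11.98   3.18  -7.5 ]
(0.455, -0.191, 0.02) units [ 0.  4. -0.]
```

>>> {"fn": "send_rows", "kwargs": {
  "steps": [
    {"ry":0.123,"claw":-0.4},
    {"x":-1,"z":-0.62},
    {"x":-1,"z":-0.62},
    {"x":-1,"z":-0.62},
    {"x":-1,"z":-0.62},
    {"x":-1,"z":-0.62},
    {"x":-1,"z":-0.62},
    {"x":-1,"z":-0.62}
  ]
}}

```text
invalid input
```

>>> {"fn": "send_rows", "kwargs": {
  "steps": [
    {"x":-1,"z":-0.62},
    {"x":-1,"z":-0.62},
    {"x":-1,"z":-0.62},
    {"x":-1,"z":-0.62,"y":0.5},
    {"x":-1,"z":-0.62,"y":0.8},
    {"y":1},
    {"y":0.8},
    {}
  ]
}}

```text
invalid input
```

```bash
python3 - <<'E'
from h import *
go((.455,-.191,.06),(.455,-.191,.020))
E
```

```text
t 0.1 p [ 0.2361 -0.4685  0.1994] rpy [ -90.07    0.   -153.25] open 1.003 F [ 0.7 -0.2 -1. ] q [-63.  14.  -1.  76.   0.  90.]
turn [1.30e-03 1.23e-01 1.00e-04]
(0.455, -0.191, 0.06) units [-11.98   5.58  -7.5 ]
(0.455, -0.191, 0.02) units [ 0.   1.6 -0. ]
```

Both calls were refused, probably because every row needs all the keys.

>>> {"fn": "send_rows", "kwargs": {
  "steps": [
    {"x":0,"y":0,"z":0,"rx":0,"ry":0.123,"rz":0,"claw":-0.4},
    {"x":-1,"y":0,"z":-0.62,"rx":0,"ry":0,"rz":0,"claw":-0.4},
    {"x":-1,"y":0,"z":-0.62,"rx":0,"ry":0,"rz":0,"claw":-0.4},
    {"x":-1,"y":0,"z":-0.62,"rx":0,"ry":0,"rz":0,"claw":-0.4},
    {"x":-1,"y":0,"z":-0.62,"rx":0,"ry":0,"rz":0,"claw":-0.4},
    {"x":-1,"y":0,"z":-0.62,"rx":0,"ry":0,"rz":0,"claw":-0.4},
    {"x":-1,"y":0,"z":-0.62,"rx":0,"ry":0,"rz":0,"claw":-0.4},
    {"x":-1,"y":0,"z":-0.62,"rx":0,"ry":0,"rz":0,"claw":-0.4}
  ]
}}

```text
t: 0.9
tool_pos: [0.3649, -0.3065, 0.1998]
orientation: [-90.0, -0.0, -160.3]
contact_force: [0.4, -0.3, -0.1]
opening: 0.698
```

>>> {"fn": "send_rows", "kwargs": {
  "steps": [
    {"x":-1,"y":0,"z":-0.62,"rx":0,"ry":0,"rz":0,"claw":-0.4},
    {"x":-1,"y":0,"z":-0.62,"rx":0,"ry":0,"rz":0,"claw":-0.4},
    {"x":-1,"y":0,"z":-0.62,"rx":0,"ry":0,"rz":0,"claw":-0.4},
    {"x":-1,"y":0.5,"z":-0.62,"rx":0,"ry":0,"rz":0,"claw":-0.4},
    {"x":-1,"y":0.8,"z":-0.62,"rx":0,"ry":0,"rz":0,"claw":-0.4},
    {"x":0,"y":1,"z":0,"rx":0,"ry":0,"rz":0,"claw":-0.4},
    {"x":0,"y":0.8,"z":0,"rx":0,"ry":0,"rz":0,"claw":-0.4},
    {"x":0,"y":0,"z":0,"rx":0,"ry":0,"rz":0,"claw":-0.4}
  ]
}}

```text
t: 1.7
tool_pos: [0.4542, -0.1914, 0.12]
orientation: [-90.2, -0.2, -160.3]
contact_force: [-0.3, 0.3, 0.2]
opening: 0.699
```

```bash
python3 - <<'E'
from h import *
go((.455,-.191,.06),(.455,-.191,.020))
E
```

```text
t 1.7 p [ 0.4542 -0.1914  0.12  ] rpy [ -90.2    -0.21 -160.26] open 0.699 F [-0.3  0.3  0.2] q [-23.  13. -14.  64.   0. 137.]
turn [0.0035 0.0007 0.0037]
(0.455, -0.191, 0.06) units [-0.03  2.4  -0.01]
(0.455, -0.191, 0.02) units [ 0.   1.6 -0. ]
```

>>> {"fn": "send_rows", "kwargs": {
  "steps": [
    {"x":0,"y":1,"z":0,"rx":0,"ry":0,"rz":0,"claw":-0.4},
    {"x":0,"y":1,"z":0,"rx":0,"ry":0,"rz":0,"claw":-0.4},
    {"x":0,"y":1,"z":0,"rx":0,"ry":0,"rz":0,"claw":-0.4},
    {"x":0,"y":0.8,"z":0,"rx":0,"ry":0,"rz":0,"claw":-0.4},
    {"x":0,"y":0.2,"z":0,"rx":0,"ry":0,"rz":0,"claw":-0.4},
    {"x":0,"y":0,"z":0,"rx":0,"ry":0,"rz":0,"claw":1},
    {"x":0,"y":0,"z":0,"rx":0,"ry":0,"rz":0,"claw":1},
    {"x":0,"y":0,"z":0,"rx":0,"ry":0,"rz":0,"claw":1}
  ]
}}

```text
t: 2.5
tool_pos: [0.4569, -0.193, 0.0237]
orientation: [-89.9, 0.1, -160.3]
contact_force: [0.0, -0.1, -0.2]
opening: 0.192
```

```bash
python3 - <<'E'
from rig import r
import cv2
from h import *
go((.455,-.191,.19),(.5744,.031,.19))
a=r.capture("scene")["pixels"][180:280,180:310];b=r.capture("top")["pixels"][190:270,350:455]
f=lambda i:cv2.resize(i,(400,300),interpolation=cv2.INTER_CUBIC)
cv2.imwrite("pics/g1.png",np.hstack([f(a),f(b)]))
E
```

```text
t 2.5 p [ 0.4569 -0.193   0.0237] rpy [-8.9930e+01  9.0000e-02 -1.6031e+02] open 0.192 F [ 0.  -0.1 -0.2] q [-23.  18. -22.  49.   0. 137.]
turn [-0.0013 -0.0001 -0.0015]
(0.455, -0.191, 0.19) units [ 0.04 -6.65 -0.1 ]
(0.5744, 0.031, 0.19) units [-7.49 -0.   -6.75]
```

View pics/g1.png

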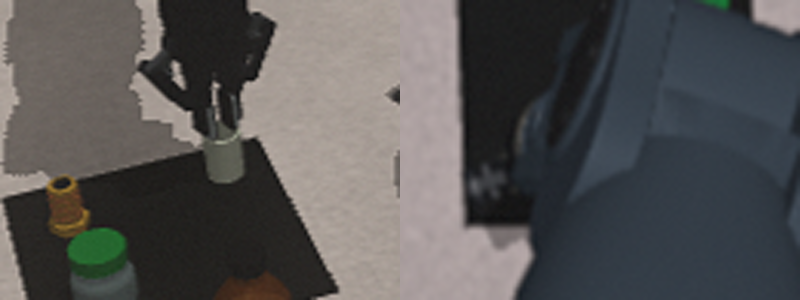

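The crop shows the crucible at about (223,155). The fingers look as if they're behind or inside the rim, and the opening is only 16 mm where 36 mm was expected, so I'm checking closer.

```bash
python3 - <<'E'
from rig import r
import cv2
from h import *
go((.455,-.191,.19))
i=r.capture("scene")["pixels"]
def c(i,x,y,w,h,s): return cv2.convertScaleAbs(cv2.resize(i[y:y+h,x:x+w],None,fx=s,fy=s,interpolation=cv2.INTER_CUBIC),alpha=1.8,beta=30)
a=c(i,220,180,66,66,6)
o=c(cv2.imread("pics/scene0.png"),220,180,66,66,6)
p=np.array(r.state()["tool_pos"])
for q,col in((p,(0,0,255)),(p+[0,0,.019],(0,255,0))):
    u=proj("scene",q);cv2.circle(a,tuple(int((k+.5)*6) for k in u-[220,180]),3,col,-1)
cv2.imwrite("pics/g2.png",np.hstack([a,o]))
E
```

```text
t 2.6 p [ 0.4566 -0.1928  0.0234] rpy [-8.9950e+01  7.0000e-02 -1.6031e+02] open 0.017 F [-0.1  0.1  0.5] q [-23.  18. -22.  49.   0. 137.]
turn [-0.001  -0.0001 -0.0012]
(0.455, -0.191, 0.19) units [ 0.04 -6.66 -0.09]
```

View pics/g2.png

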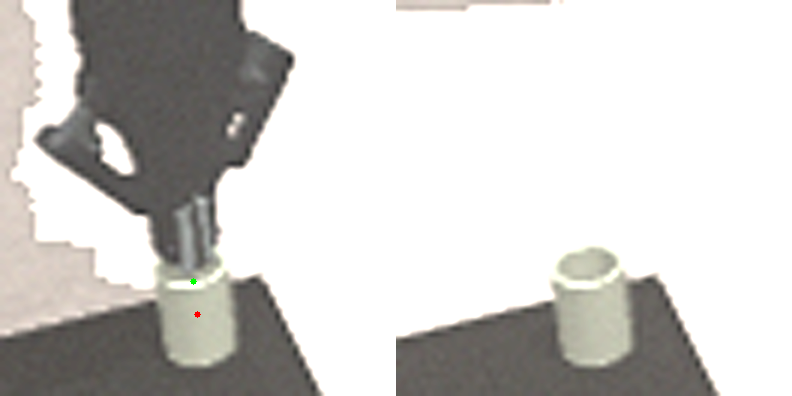

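The fingers closed completely on nothing and the crucible hasn't moved: the tips seem to end near the rim rather than at the reported TCP. I'll lift straight up and compare the visible tips with the projected TCP.

>>> {"fn": "send_rows", "kwargs": {
  "steps": [
    {"x":0,"y":-1,"z":0,"rx":0,"ry":0,"rz":0,"claw":1},
    {"x":0,"y":-1,"z":0,"rx":0,"ry":0,"rz":0,"claw":1},
    {"x":0,"y":-1,"z":0,"rx":0,"ry":0,"rz":0,"claw":1},
    {"x":0,"y":0,"z":0,"rx":0,"ry":0,"rz":0,"claw":1}
  ]
}}

```text
t: 3.05
tool_pos: [0.458, -0.1934, 0.1008]
orientation: [-89.8, 0.2, -160.3]
contact_force: [0.3, -0.2, 0.3]
opening: 0.003
```

```bash
python3 - <<'E'
from rig import r
import cv2
from h import *
go((.455,-.191,.19))
c=r.capture("scene");i=c["pixels"]; K,T=c["K"],c["world_from_camera"]; print(abs(K-C["scene"][0]).max(),abs(T[:3]-C["scene"][1]).max())
def c(i,x,y,w,h,s): return cv2.convertScaleAbs(cv2.resize(i[y:y+h,x:x+w],None,fx=s,fy=s,interpolation=cv2.INTER_CUBIC),alpha=1.8,beta=30)
a=c(i,210,150,66,90,6); b=a.copy()
p=np.array(r.state()["tool_pos"])
for q,col in((p,(0,0,255)),(p+[0,0,.019],(0,255,0))):
    u=proj("scene",q);print(u);cv2.circle(b,tuple(int((k+.5)*6) for k in u-[210,150]),3,col,-1)
cv2.imwrite("pics/g3.png",np.hstack([a,b]))
E
```

```text
t 3.05 p [ 0.458  -0.1934  0.1008] rpy [ -89.79    0.23 -160.3 ] open 0.003 F [ 0.3 -0.2  0.3] q [-23.  14. -16.  60.   0. 137.]
turn [-0.0037  0.     -0.0041]
(0.455, -0.191, 0.19) units [ 0.08 -3.57 -0.13]
0.033720790017525815 4.008588402526492e-05
[249.54546949 209.68826691]
[248.8021549  203.85831995]
```

View pics/g3.png

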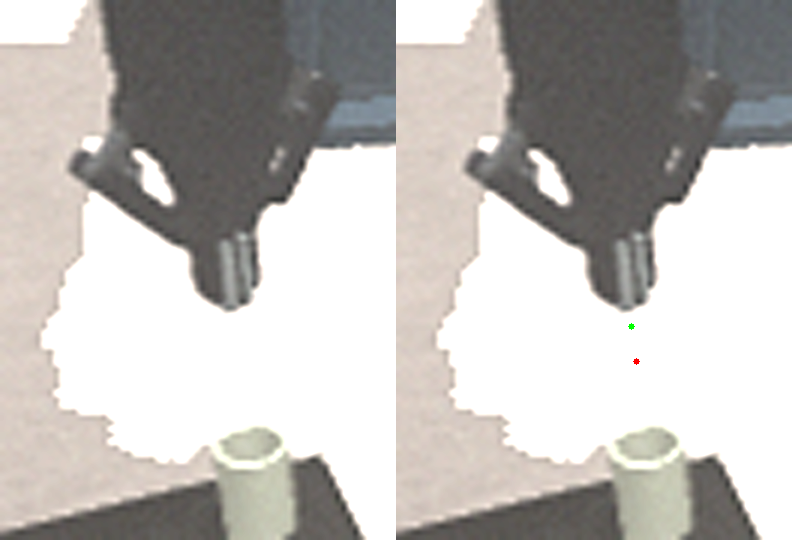

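The shut tips show at about (248.2,200.8), but the projected TCP is (249.5,209.7). That puts the real tips about 29 mm above the reported TCP, which explains the miss. I'll check the same thing at the start pose in both saved images, numerically and with one crop.

```bash
python3 - <<'E'
import cv2
from h import *
def c(i,x,y,w,h,s): return cv2.convertScaleAbs(cv2.resize(i[y:y+h,x:x+w],None,fx=s,fy=s,interpolation=cv2.INTER_CUBIC),alpha=1.8,beta=30)
o=[]
for n,x,y in(("scene",80,90),("top",485,290)):
    a=c(cv2.imread(f"pics/{n}0.png"),x,y,70,80,5.6)
    for z,col in((0,(0,0,255)),(.029,(0,255,0)),(.042,(255,0,0))):
        for s in(-.05,0,.05):
            u=proj(n,np.array([.236,-.469,.2+z])+s*np.array([.45,-.893,0])); 
            if s==0: print(n,z,u)
            cv2.circle(a,tuple(int((k+.5)*5.6) for k in u-[x,y]),3,col,-1)
    o.append(a)
cv2.imwrite("pics/g4.png",np.hstack(o))
E
```

```text
scene 0 [127.97487059 162.19465035]
scene 0.029 [125.30827939 152.84580607]
scene 0.042 [124.09068364 148.57701787]
top 0 [511.69394264 318.19610749]
top 0.029 [517.9865629  320.30213796]
top 0.042 [520.94427918 321.29203411]
```

View pics/g4.png

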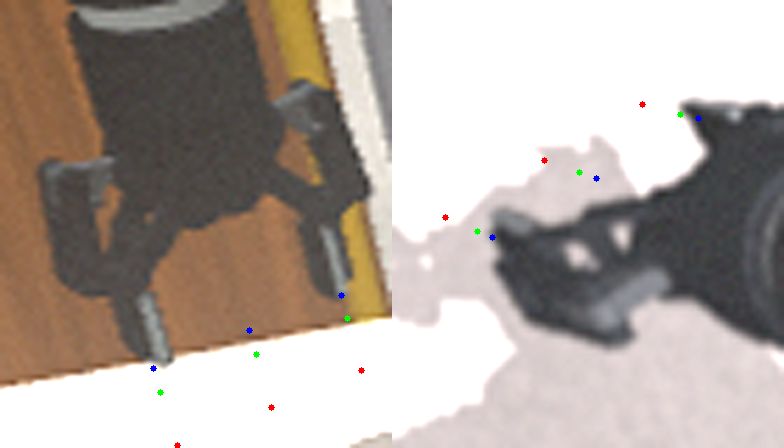

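The blue points, 42 mm up (29 mm plus the 13 mm swing-back when open), sit on the real fingertips in both views. So the true tips are 29 mm short of the reported TCP, and I'll lower every TCP target by 29 mm. Descending again, with a force check before the end.

>>> {"fn": "send_rows", "kwargs": {
  "steps": [
    {"x":0,"y":0,"z":0,"rx":0,"ry":0,"rz":0,"claw":-0.4},
    {"x":0,"y":0,"z":0,"rx":0,"ry":0,"rz":0,"claw":-0.4},
    {"x":0,"y":0,"z":0,"rx":0,"ry":0,"rz":0,"claw":-0.4},
    {"x":0,"y":0,"z":0,"rx":0,"ry":0,"rz":0,"claw":-0.4},
    {"x":0,"y":0.9,"z":0,"rx":0,"ry":0,"rz":0,"claw":-0.4},
    {"x":0,"y":0.9,"z":0,"rx":0,"ry":0,"rz":0,"claw":-0.4},
    {"x":0,"y":0.6,"z":0,"rx":0,"ry":0,"rz":0,"claw":-0.4},
    {"x":0,"y":0.6,"z":0,"rx":0,"ry":0,"rz":0,"claw":-0.4}
  ]
}}

```text
t: 3.9
tool_pos: [0.4556, -0.1924, 0.0214]
orientation: [-90.0, -0.0, -160.3]
contact_force: [-0.1, 0.2, -1.0]
opening: 0.699
```

>>> {"fn": "send_rows", "kwargs": {
  "steps": [
    {"x":0,"y":0.5,"z":0,"rx":0,"ry":0,"rz":0,"claw":-0.4},
    {"x":0,"y":0.5,"z":0,"rx":0,"ry":0,"rz":0,"claw":-0.4},
    {"x":0,"y":0.4,"z":0,"rx":0,"ry":0,"rz":0,"claw":-0.4},
    {"x":0,"y":0,"z":0,"rx":0,"ry":0,"rz":0,"claw":-0.4}
  ]
}}

```text
t: 4.3
tool_pos: [0.455, -0.1921, -0.0138]
orientation: [-90.1, -0.1, -160.3]
contact_force: [-0.5, 0.3, -0.1]
opening: 0.7
```

>>> {"fn": "send_rows", "kwargs": {
  "steps": [
    {"x":0,"y":0,"z":0,"rx":0,"ry":0,"rz":0,"claw":1},
    {"x":0,"y":0,"z":0,"rx":0,"ry":0,"rz":0,"claw":1},
    {"x":0,"y":0,"z":0,"rx":0,"ry":0,"rz":0,"claw":1},
    {"x":0,"y":0,"z":0,"rx":0,"ry":0,"rz":0,"claw":1},
    {"x":0,"y":0,"z":0,"rx":0,"ry":0,"rz":0,"claw":1}
  ]
}}

```text
t: 4.8
tool_pos: [0.4564, -0.1926, -0.0119]
orientation: [-90.0, 0.0, -160.3]
contact_force: [-0.9, 1.4, 6.2]
opening: 0.397
```

```bash
python3 - <<'E'
from h import *
go((.455,-.191,.15),(.5744,.031,.15),(.5744,.031,.038))
E
```

```text
t 4.8 p [ 0.4564 -0.1926 -0.0119] rpy [-8.997e+01  4.000e-02 -1.603e+02] open 0.397 F [-0.9  1.4  6.2] q [-23.  20. -25.  44.   0. 137.]
turn [-0.0005  0.     -0.0008]
(0.455, -0.191, 0.15) units [ 0.03 -6.48 -0.08]
(0.5744, 0.031, 0.15) units [-7.49 -0.   -6.75]
(0.5744, 0.031, 0.038) units [ 0.    4.48 -0.  ]
```

Gripped at about 34 mm. Lifting and moving over the blue tray.

>>> {"fn": "send_rows", "kwargs": {
  "steps": [
    {"x":0,"y":-0.5,"z":0,"rx":0,"ry":0,"rz":0,"claw":1},
    {"x":0,"y":-1,"z":0,"rx":0,"ry":0,"rz":0,"claw":1},
    {"x":0,"y":-1,"z":0,"rx":0,"ry":0,"rz":0,"claw":1},
    {"x":0,"y":-1,"z":0,"rx":0,"ry":0,"rz":0,"claw":1},
    {"x":0,"y":-1,"z":0,"rx":0,"ry":0,"rz":0,"claw":1},
    {"x":0,"y":-1,"z":0,"rx":0,"ry":0,"rz":0,"claw":1},
    {"x":0,"y":-1,"z":0,"rx":0,"ry":0,"rz":0,"claw":1}
  ]
}}

```text
t: 5.5
tool_pos: [0.4559, -0.1925, 0.1511]
orientation: [-90.0, 0.0, -160.3]
contact_force: [-0.5, -0.1, -0.4]
opening: 0.4
```

>>> {"fn": "send_rows", "kwargs": {
  "steps": [
    {"x":-0.93,"y":0,"z":-0.85,"rx":0,"ry":0,"rz":0,"claw":1},
    {"x":-0.93,"y":0,"z":-0.85,"rx":0,"ry":0,"rz":0,"claw":1},
    {"x":-0.94,"y":0,"z":-0.85,"rx":0,"ry":0,"rz":0,"claw":1},
    {"x":-0.94,"y":0,"z":-0.85,"rx":0,"ry":0,"rz":0,"claw":1},
    {"x":-0.94,"y":0,"z":-0.85,"rx":0,"ry":0,"rz":0,"claw":1},
    {"x":-0.94,"y":0,"z":-0.85,"rx":0,"ry":0,"rz":0,"claw":1},
    {"x":-0.94,"y":0,"z":-0.85,"rx":0,"ry":0,"rz":0,"claw":1},
    {"x":-0.93,"y":0,"z":-0.84,"rx":0,"ry":0,"rz":0,"claw":1}
  ]
}}

```text
t: 6.3
tool_pos: [0.5755, 0.0316, 0.15]
orientation: [-90.0, 0.0, -160.3]
contact_force: [1.1, -0.9, -1.1]
opening: 0.401
```

>>> {"fn": "send_rows", "kwargs": {
  "steps": [
    {"x":0,"y":0,"z":0,"rx":0,"ry":0,"rz":0,"claw":1},
    {"x":0,"y":0,"z":0,"rx":0,"ry":0,"rz":0,"claw":1}
  ]
}}

```text
t: 6.5
tool_pos: [0.5749, 0.0308, 0.1496]
orientation: [-90.0, -0.0, -160.2]
contact_force: [-0.4, -0.7, -1.2]
opening: 0.4
```

```bash
python3 - <<'E'
from h import *
go((.5744,.031,.15),(.5744,.031,.0395))
E
```

```text
t 6.5 p [0.5749 0.0308 0.1496] rpy [-9.0000e+01 -4.0000e-02 -1.6022e+02] open 0.4 F [-0.4 -0.7 -1.2] q [  3.  20.   1.  71.  -0. 163.]
turn [0.     0.0014 0.0008]
(0.5744, 0.031, 0.15) units [ 0.02 -0.01 -0.02]
(0.5744, 0.031, 0.0395) units [ 0.    4.42 -0.  ]
```

>>> {"fn": "send_rows", "kwargs": {
  "steps": [
    {"x":0,"y":0.8,"z":0,"rx":0,"ry":0,"rz":0,"claw":1},
    {"x":0,"y":0.8,"z":0,"rx":0,"ry":0,"rz":0,"claw":1},
    {"x":0,"y":0.8,"z":0,"rx":0,"ry":0,"rz":0,"claw":1},
    {"x":0,"y":0.8,"z":0,"rx":0,"ry":0,"rz":0,"claw":1},
    {"x":0,"y":0.5,"z":0,"rx":0,"ry":0,"rz":0,"claw":1},
    {"x":0,"y":0.4,"z":0,"rx":0,"ry":0,"rz":0,"claw":1},
    {"x":0,"y":0.2,"z":0,"rx":0,"ry":0,"rz":0,"claw":1},
    {"x":0,"y":0,"z":0,"rx":0,"ry":0,"rz":0,"claw":1}
  ]
}}

```text
t: 7.3
tool_pos: [0.5749, 0.0301, 0.0423]
orientation: [-90.0, -0.0, -160.3]
contact_force: [0.4, -0.3, -1.2]
opening: 0.399
```

>>> {"fn": "send_rows", "kwargs": {
  "steps": [
    {"x":0,"y":0.05,"z":0,"rx":0,"ry":0,"rz":0,"claw":1},
    {"x":0,"y":0,"z":0,"rx":0,"ry":0,"rz":0,"claw":1}
  ]
}}

```text
t: 7.5
tool_pos: [0.5755, 0.0304, 0.0418]
orientation: [-90.0, 0.0, -160.3]
contact_force: [0.5, -0.3, 0.0]
opening: 0.399
```

>>> {"fn": "send_rows", "kwargs": {
  "steps": [
    {"x":0,"y":0.05,"z":0,"rx":0,"ry":0,"rz":0,"claw":1},
    {"x":0,"y":0,"z":0,"rx":0,"ry":0,"rz":0,"claw":1}
  ]
}}

```text
t: 7.7
tool_pos: [0.5753, 0.0305, 0.0402]
orientation: [-90.0, 0.0, -160.3]
contact_force: [0.5, -0.1, -0.7]
opening: 0.401
```

>>> {"fn": "send_rows", "kwargs": {
  "steps": [
    {"x":0,"y":0.04,"z":0,"rx":0,"ry":0,"rz":0,"claw":1},
    {"x":0,"y":0,"z":0,"rx":0,"ry":0,"rz":0,"claw":1}
  ]
}}

```text
t: 7.9
tool_pos: [0.5754, 0.0305, 0.0401]
orientation: [-90.0, 0.1, -160.3]
contact_force: [-2.7, 0.2, 9.1]
opening: 0.394
```

Contact with the tray floor at 9 N, so I'll release, rise and look.

>>> {"fn": "send_rows", "kwargs": {
  "steps": [
    {"x":0,"y":0,"z":0,"rx":0,"ry":0,"rz":0,"claw":-0.22},
    {"x":0,"y":0,"z":0,"rx":0,"ry":0,"rz":0,"claw":-0.22},
    {"x":0,"y":0,"z":0,"rx":0,"ry":0,"rz":0,"claw":-0.22},
    {"x":0,"y":-0.4,"z":0,"rx":0,"ry":0,"rz":0,"claw":-0.22},
    {"x":0,"y":-1,"z":0,"rx":0,"ry":0,"rz":0,"claw":-0.22},
    {"x":0,"y":-1,"z":0,"rx":0,"ry":0,"rz":0,"claw":-0.22},
    {"x":0,"y":-1,"z":0,"rx":0,"ry":0,"rz":0,"claw":-0.4},
    {"x":0,"y":-1,"z":0,"rx":0,"ry":0,"rz":0,"claw":-0.4}
  ]
}}

```text
t: 8.7
tool_pos: [0.575, 0.0303, 0.1507]
orientation: [-90.0, 0.0, -160.3]
contact_force: [0.6, 0.0, 0.6]
opening: 0.696
```

```bash
python3 - <<'E'
from rig import r
import cv2
from h import *
go((.4742,-.3397,.15),(.4742,-.3397,-.014))
i=r.capture("scene")["pixels"]
cv2.imwrite("pics/p1.png",cv2.convertScaleAbs(cv2.resize(i[170:290,180:430],None,fx=3,fy=3,interpolation=cv2.INTER_CUBIC),alpha=1.4,beta=20))
E
```

```text
t 8.7 p [0.575  0.0303 0.1507] rpy [-9.0000e+01  2.0000e-02 -1.6031e+02] open 0.696 F [0.6 0.  0.6] q [  3.  20.   1.  71.   0. 163.]
turn [-0.     -0.0001 -0.0003]
(0.4742, -0.3397, 0.15) units [ 8.79  0.03 12.58]
(0.4742, -0.3397, -0.014) units [ 0.    6.56 -0.  ]
```

View pics/p1.png

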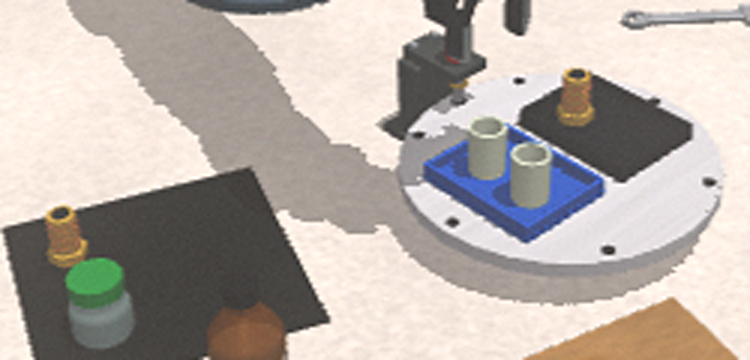

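The crucible stands upright in the blue tray beside its mate, at about (487,150) in the crop. Fitting A is next.

>>> {"fn": "send_rows", "kwargs": {
  "steps": [
    {"x":0.68,"y":0,"z":0.97,"rx":0,"ry":0,"rz":0,"claw":-0.4},
    {"x":0.68,"y":0,"z":0.97,"rx":0,"ry":0,"rz":0,"claw":-0.4},
    {"x":0.68,"y":0,"z":0.97,"rx":0,"ry":0,"rz":0,"claw":-0.4},
    {"x":0.68,"y":0,"z":0.97,"rx":0,"ry":0,"rz":0,"claw":-0.4},
    {"x":0.68,"y":0,"z":0.97,"rx":0,"ry":0,"rz":0,"claw":-0.4},
    {"x":0.68,"y":0,"z":0.97,"rx":0,"ry":0,"rz":0,"claw":-0.4},
    {"x":0.68,"y":0,"z":0.97,"rx":0,"ry":0,"rz":0,"claw":-0.4},
    {"x":0.68,"y":0,"z":0.97,"rx":0,"ry":0,"rz":0,"claw":-0.4}
  ]
}}

```text
t: 9.55
tool_pos: [0.5121, -0.1993, 0.1496]
orientation: [-90.0, 0.0, -160.3]
contact_force: [-0.1, 0.1, -0.3]
opening: 0.699
```

>>> {"fn": "send_rows", "kwargs": {
  "steps": [
    {"x":0.68,"y":0,"z":0.97,"rx":0,"ry":0,"rz":0,"claw":-0.4},
    {"x":0.68,"y":0,"z":0.97,"rx":0,"ry":0,"rz":0,"claw":-0.4},
    {"x":0.68,"y":0,"z":0.97,"rx":0,"ry":0,"rz":0,"claw":-0.4},
    {"x":0.68,"y":0,"z":0.97,"rx":0,"ry":0,"rz":0,"claw":-0.4},
    {"x":0.65,"y":0,"z":0.94,"rx":0,"ry":0,"rz":0,"claw":-0.4},
    {"x":0,"y":0,"z":0,"rx":0,"ry":0,"rz":0,"claw":-0.4},
    {"x":0,"y":0,"z":0,"rx":0,"ry":0,"rz":0,"claw":-0.4}
  ]
}}

```text
t: 10.25
tool_pos: [0.4734, -0.3402, 0.1492]
orientation: [-90.0, 0.0, -160.4]
contact_force: [-0.0, 0.2, -0.2]
opening: 0.7
```

```bash
python3 - <<'E'
from h import *
go((.4735,-.3393,.05),(.4735,-.3393,-.013))
E
```

```text
t 10.25 p [ 0.4734 -0.3402  0.1492] rpy [-9.0020e+01  1.0000e-02 -1.6039e+02] open 0.7 F [-0.   0.2 -0.2] q [-36.  20.   2.  71.   0. 125.]
turn [ 0.0004 -0.0015 -0.0001]
(0.4735, -0.3393, 0.05) units [-0.01  3.97 -0.03]
(0.4735, -0.3393, -0.013) units [ 0.    2.52 -0.  ]
```

>>> {"fn": "send_rows", "kwargs": {
  "steps": [
    {"x":0,"y":1,"z":0,"rx":0,"ry":0,"rz":0,"claw":-0.4},
    {"x":0,"y":1,"z":0,"rx":0,"ry":0,"rz":0,"claw":-0.4},
    {"x":0,"y":1,"z":0,"rx":0,"ry":0,"rz":0,"claw":-0.4},
    {"x":0,"y":1,"z":0,"rx":0,"ry":0,"rz":0,"claw":-0.4},
    {"x":0,"y":0.9,"z":0,"rx":0,"ry":0,"rz":0,"claw":-0.4},
    {"x":0,"y":0.8,"z":0,"rx":0,"ry":0,"rz":0,"claw":-0.4},
    {"x":0,"y":0.8,"z":0,"rx":0,"ry":0,"rz":0,"claw":-0.4},
    {"x":0,"y":0,"z":0,"rx":0,"ry":0,"rz":0,"claw":-0.4}
  ]
}}

```text
t: 11.05
tool_pos: [0.4725, -0.3376, -0.0156]
orientation: [-90.2, -0.1, -160.2]
contact_force: [0.5, 0.5, 0.7]
opening: 0.702
```

>>> {"fn": "send_rows", "kwargs": {
  "steps": [
    {"x":0,"y":0,"z":0,"rx":0,"ry":0,"rz":0,"claw":1},
    {"x":0,"y":0,"z":0,"rx":0,"ry":0,"rz":0,"claw":1},
    {"x":0,"y":0,"z":0,"rx":0,"ry":0,"rz":0,"claw":1},
    {"x":0,"y":0,"z":0,"rx":0,"ry":0,"rz":0,"claw":1},
    {"x":0,"y":0,"z":0,"rx":0,"ry":0,"rz":0,"claw":1},
    {"x":0,"y":0,"z":0,"rx":0,"ry":0,"rz":0,"claw":1}
  ]
}}

```text
t: 11.65
tool_pos: [0.4747, -0.3402, -0.012]
orientation: [-89.9, 0.1, -160.3]
contact_force: [1.0, 2.5, 6.8]
opening: 0.285
```

```bash
python3 - <<'E'
from h import *
k=np.array([.558,.1561]);t=k+.027*np.array([.941,.337]);t=(*t,.15)
go((.4735,-.3393,.15),t)
E
```

```text
t 11.65 p [ 0.4747 -0.3402 -0.012 ] rpy [-8.9910e+01  1.1000e-01 -1.6029e+02] open 0.285 F [1.  2.5 6.8] q [-36.  28. -13.  49.   0. 125.]
turn [-0.0015  0.0002 -0.0019]
(0.4735, -0.3393, 0.15) units [ 0.03 -6.48 -0.05]
(np.float64(0.583407), np.float64(0.16519899999999998), 0.15) units [-10.94  -0.   -17.52]
```

Gripped at about 24 mm, as expected for the threaded stem. Lifting and carrying it to the black tray.

>>> {"fn": "send_rows", "kwargs": {
  "steps": [
    {"x":0,"y":-0.5,"z":0,"rx":0,"ry":0,"rz":0,"claw":1},
    {"x":0,"y":-1,"z":0,"rx":0,"ry":0,"rz":0,"claw":1},
    {"x":0,"y":-1,"z":0,"rx":0,"ry":0,"rz":0,"claw":1},
    {"x":0,"y":-1,"z":0,"rx":0,"ry":0,"rz":0,"claw":1},
    {"x":0,"y":-1,"z":0,"rx":0,"ry":0,"rz":0,"claw":1},
    {"x":0,"y":-1,"z":0,"rx":0,"ry":0,"rz":0,"claw":1},
    {"x":0,"y":-1,"z":0,"rx":0,"ry":0,"rz":0,"claw":1}
  ]
}}

```text
t: 12.35
tool_pos: [0.4735, -0.34, 0.1512]
orientation: [-90.0, 0.0, -160.3]
contact_force: [-1.0, -0.8, -1.2]
opening: 0.286
```

>>> {"fn": "send_rows", "kwargs": {
  "steps": [
    {"x":-0.57,"y":0,"z":-0.92,"rx":0,"ry":0,"rz":0,"claw":1},
    {"x":-0.57,"y":0,"z":-0.92,"rx":0,"ry":0,"rz":0,"claw":1},
    {"x":-0.57,"y":0,"z":-0.92,"rx":0,"ry":0,"rz":0,"claw":1},
    {"x":-0.57,"y":0,"z":-0.92,"rx":0,"ry":0,"rz":0,"claw":1},
    {"x":-0.57,"y":0,"z":-0.92,"rx":0,"ry":0,"rz":0,"claw":1},
    {"x":-0.57,"y":0,"z":-0.92,"rx":0,"ry":0,"rz":0,"claw":1},
    {"x":-0.57,"y":0,"z":-0.92,"rx":0,"ry":0,"rz":0,"claw":1},
    {"x":-0.57,"y":0,"z":-0.92,"rx":0,"ry":0,"rz":0,"claw":1}
  ]
}}

```text
t: 13.15
tool_pos: [0.5191, -0.1273, 0.1502]
orientation: [-90.0, 0.0, -160.3]
contact_force: [-0.2, -0.7, -0.9]
opening: 0.284
```

>>> {"fn": "send_rows", "kwargs": {
  "steps": [
    {"x":-0.57,"y":0,"z":-0.92,"rx":0,"ry":0,"rz":0,"claw":1},
    {"x":-0.57,"y":0,"z":-0.92,"rx":0,"ry":0,"rz":0,"claw":1},
    {"x":-0.57,"y":0,"z":-0.92,"rx":0,"ry":0,"rz":0,"claw":1},
    {"x":-0.57,"y":0,"z":-0.92,"rx":0,"ry":0,"rz":0,"claw":1},
    {"x":-0.57,"y":0,"z":-0.92,"rx":0,"ry":0,"rz":0,"claw":1},
    {"x":-0.57,"y":0,"z":-0.92,"rx":0,"ry":0,"rz":0,"claw":1},
    {"x":-0.57,"y":0,"z":-0.92,"rx":0,"ry":0,"rz":0,"claw":1},
    {"x":-0.57,"y":0,"z":-0.92,"rx":0,"ry":0,"rz":0,"claw":1}
  ]
}}

```text
t: 13.95
tool_pos: [0.5644, 0.0844, 0.1502]
orientation: [-90.0, 0.0, -160.3]
contact_force: [-0.3, -0.4, -2.4]
opening: 0.286
```

>>> {"fn": "send_rows", "kwargs": {
  "steps": [
    {"x":-0.57,"y":0,"z":-0.92,"rx":0,"ry":0,"rz":0,"claw":1},
    {"x":-0.57,"y":0,"z":-0.92,"rx":0,"ry":0,"rz":0,"claw":1},
    {"x":-0.57,"y":0,"z":-0.92,"rx":0,"ry":0,"rz":0,"claw":1},
    {"x":0,"y":0,"z":0,"rx":0,"ry":0,"rz":0,"claw":1},
    {"x":0,"y":0,"z":0,"rx":0,"ry":0,"rz":0,"claw":1}
  ]
}}

```text
t: 14.45
tool_pos: [0.5811, 0.163, 0.1496]
orientation: [-90.0, 0.0, -160.2]
contact_force: [-0.1, -0.2, -1.3]
opening: 0.29
```

```bash
python3 - <<'E'
from h import *
go((.5834,.1652,.15),(.5834,.1652,.04))
E
```

```text
t 14.45 p [0.5811 0.163  0.1496] rpy [-8.9980e+01  1.0000e-02 -1.6024e+02] open 0.29 F [-0.1 -0.2 -1.3] q [ 16.  22.   5.  72.  -0. 176.]
turn [-0.0003  0.0011 -0.0001]
(0.5834, 0.1652, 0.15) units [-0.11 -0.01 -0.05]
(0.5834, 0.1652, 0.04) units [ 0.   4.4 -0. ]
```

>>> {"fn": "send_rows", "kwargs": {
  "steps": [
    {"x":-0.1,"y":0.8,"z":-0.05,"rx":0,"ry":0,"rz":0,"claw":1},
    {"x":0,"y":0.8,"z":0,"rx":0,"ry":0,"rz":0,"claw":1},
    {"x":0,"y":0.8,"z":0,"rx":0,"ry":0,"rz":0,"claw":1},
    {"x":0,"y":0.8,"z":0,"rx":0,"ry":0,"rz":0,"claw":1},
    {"x":0,"y":0.5,"z":0,"rx":0,"ry":0,"rz":0,"claw":1},
    {"x":0,"y":0.4,"z":0,"rx":0,"ry":0,"rz":0,"claw":1},
    {"x":0,"y":0.2,"z":0,"rx":0,"ry":0,"rz":0,"claw":1},
    {"x":0,"y":0,"z":0,"rx":0,"ry":0,"rz":0,"claw":1}
  ]
}}

```text
t: 15.25
tool_pos: [0.5832, 0.1645, 0.0414]
orientation: [-90.0, -0.0, -160.3]
contact_force: [-0.2, -0.4, -1.5]
opening: 0.288
```

>>> {"fn": "send_rows", "kwargs": {
  "steps": [
    {"x":0,"y":0.05,"z":0,"rx":0,"ry":0,"rz":0,"claw":1},
    {"x":0,"y":0,"z":0,"rx":0,"ry":0,"rz":0,"claw":1}
  ]
}}

```text
t: 15.45
tool_pos: [0.5837, 0.1649, 0.0409]
orientation: [-90.0, 0.1, -160.3]
contact_force: [0.8, 0.4, -1.2]
opening: 0.291
```

>>> {"fn": "send_rows", "kwargs": {
  "steps": [
    {"x":0,"y":0.05,"z":0,"rx":0,"ry":0,"rz":0,"claw":1},
    {"x":0,"y":0,"z":0,"rx":0,"ry":0,"rz":0,"claw":1}
  ]
}}

```text
t: 15.65
tool_pos: [0.5838, 0.1649, 0.04]
orientation: [-90.0, 0.1, -160.3]
contact_force: [-1.5, -0.6, 4.8]
opening: 0.283
```

>>> {"fn": "send_rows", "kwargs": {
  "steps": [
    {"x":0,"y":0.03,"z":0,"rx":0,"ry":0,"rz":0,"claw":1},
    {"x":0,"y":0,"z":0,"rx":0,"ry":0,"rz":0,"claw":1}
  ]
}}

```text
t: 15.85
tool_pos: [0.5838, 0.165, 0.04]
orientation: [-90.0, 0.1, -160.3]
contact_force: [-4.0, -0.7, 12.4]
opening: 0.289
```

Firm contact at 12 N. Releasing, rising and checking.

>>> {"fn": "send_rows", "kwargs": {
  "steps": [
    {"x":0,"y":0,"z":0,"rx":0,"ry":0,"rz":0,"claw":0},
    {"x":0,"y":0,"z":0,"rx":0,"ry":0,"rz":0,"claw":0},
    {"x":0,"y":0,"z":0,"rx":0,"ry":0,"rz":0,"claw":0},
    {"x":0,"y":-0.4,"z":0,"rx":0,"ry":0,"rz":0,"claw":0},
    {"x":0,"y":-1,"z":0,"rx":0,"ry":0,"rz":0,"claw":0},
    {"x":0,"y":-1,"z":0,"rx":0,"ry":0,"rz":0,"claw":0},
    {"x":0,"y":-1,"z":0,"rx":0,"ry":0,"rz":0,"claw":-0.2},
    {"x":0,"y":-1,"z":0,"rx":0,"ry":0,"rz":0,"claw":-0.2}
  ]
}}

```text
t: 16.65
tool_pos: [0.5832, 0.1647, 0.15]
orientation: [-90.0, 0.0, -160.3]
contact_force: [0.2, -0.4, -0.9]
opening: 0.6
```

```bash
python3 - <<'E'
from rig import r
import cv2
from h import *
go((.4535,.055,.15),(.4535,.055,.076))
i=r.capture("scene")["pixels"]
cv2.imwrite("pics/p2.png",cv2.convertScaleAbs(cv2.resize(i[150:290,180:430],None,fx=3,fy=3,interpolation=cv2.INTER_CUBIC),alpha=1.4,beta=20))
E
```

```text
t 16.65 p [0.5832 0.1647 0.15  ] rpy [-9.001e+01  2.000e-02 -1.603e+02] open 0.6 F [ 0.2 -0.4 -0.9] q [ 16.  23.   5.  72.   0. 176.]
turn [ 0.0001 -0.0001 -0.0003]
(0.4535, 0.055, 0.15) units [ 6.36 -0.    2.38]
(0.4535, 0.055, 0.076) units [ 0.    2.96 -0.  ]
```

View pics/p2.png

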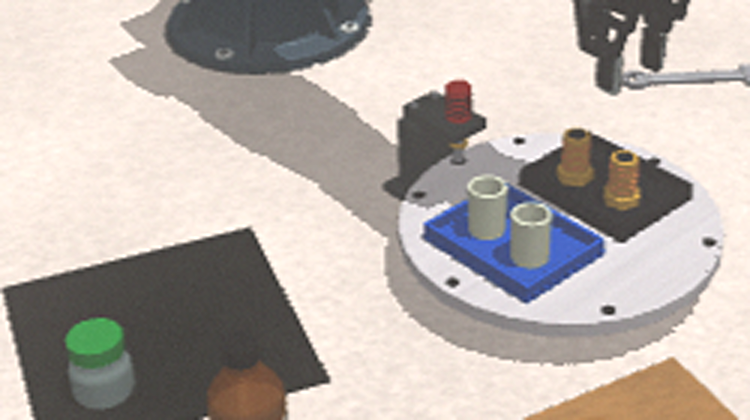

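Both fittings stand in the black tray, at about (576,157) and (623,180) in the crop, and both crucibles stand in the blue tray. The knob comes next.

>>> {"fn": "send_rows", "kwargs": {
  "steps": [
    {"x":0.8,"y":0,"z":0.3,"rx":0,"ry":0,"rz":0,"claw":-0.2},
    {"x":0.8,"y":0,"z":0.3,"rx":0,"ry":0,"rz":0,"claw":-0.2},
    {"x":0.8,"y":0,"z":0.3,"rx":0,"ry":0,"rz":0,"claw":-0.2},
    {"x":0.8,"y":0,"z":0.3,"rx":0,"ry":0,"rz":0,"claw":-0.2},
    {"x":0.8,"y":0,"z":0.3,"rx":0,"ry":0,"rz":0,"claw":-0.2},
    {"x":0.8,"y":0,"z":0.3,"rx":0,"ry":0,"rz":0,"claw":-0.2},
    {"x":0.8,"y":0,"z":0.3,"rx":0,"ry":0,"rz":0,"claw":-0.2},
    {"x":0.76,"y":0,"z":0.28,"rx":0,"ry":0,"rz":0,"claw":-0.2}
  ]
}}

```text
t: 17.5
tool_pos: [0.4529, 0.0546, 0.1488]
orientation: [-90.0, 0.0, -160.3]
contact_force: [-0.3, -0.8, -0.7]
opening: 0.602
```

>>> {"fn": "send_rows", "kwargs": {
  "steps": [
    {"x":0,"y":0,"z":0,"rx":0,"ry":0,"rz":0,"claw":-0.2},
    {"x":0,"y":0.7,"z":0,"rx":0,"ry":0,"rz":0,"claw":-0.2},
    {"x":0,"y":0.7,"z":0,"rx":0,"ry":0,"rz":0,"claw":-0.2},
    {"x":0,"y":0.6,"z":0,"rx":0,"ry":0,"rz":0,"claw":-0.2},
    {"x":0,"y":0.4,"z":0,"rx":0,"ry":0,"rz":0,"claw":-0.2},
    {"x":0,"y":0,"z":0,"rx":0,"ry":0,"rz":0,"claw":-0.2},
    {"x":0,"y":0,"z":0,"rx":0,"ry":0,"rz":0,"claw":-0.2}
  ]
}}

```text
t: 18.2
tool_pos: [0.4541, 0.0554, 0.0886]
orientation: [-90.0, 0.0, -160.3]
contact_force: [-0.2, 0.5, 0.3]
opening: 0.602
```

```bash
python3 - <<'E'
from h import *
go((.4535,.055,.073))
E
```

```text
t 18.2 p [0.4541 0.0554 0.0886] rpy [-9.0010e+01  1.0000e-02 -1.6029e+02] open 0.602 F [-0.2  0.5  0.3] q [  7.  11. -21.  58.   0. 167.]
turn [ 0.0001  0.0001 -0.0003]
(0.4535, 0.055, 0.073) units [0.03 0.62 0.01]
```

>>> {"fn": "send_rows", "kwargs": {
  "steps": [
    {"x":0,"y":0.3,"z":0,"rx":0,"ry":0,"rz":0,"claw":-0.2},
    {"x":0,"y":0.3,"z":0,"rx":0,"ry":0,"rz":0,"claw":-0.2},
    {"x":0,"y":0,"z":0,"rx":0,"ry":0,"rz":0,"claw":-0.2}
  ]
}}

```text
t: 18.5
tool_pos: [0.453, 0.0551, 0.0724]
orientation: [-90.0, -0.1, -160.3]
contact_force: [-0.1, -0.8, -0.1]
opening: 0.597
```

>>> {"fn": "send_rows", "kwargs": {
  "steps": [
    {"x":0,"y":0,"z":0,"rx":0,"ry":0,"rz":0,"claw":1},
    {"x":0,"y":0,"z":0,"rx":0,"ry":0,"rz":0,"claw":1},
    {"x":0,"y":0,"z":0,"rx":0,"ry":0,"rz":0,"claw":1},
    {"x":0,"y":0,"z":0,"rx":0,"ry":0,"rz":0,"claw":1},
    {"x":0,"y":0,"z":0,"rx":0,"ry":0,"rz":0,"claw":1}
  ]
}}

```text
t: 19.0
tool_pos: [0.4531, 0.0568, 0.0738]
orientation: [-90.2, 0.0, -160.2]
contact_force: [-5.2, 10.3, 6.0]
opening: 0.288
```

Gripped at about 24.5 mm with a sideways force of about 11 N, so the knob lies slightly towards -z of the tool. I'll ease that way, then pull.

>>> {"fn": "send_rows", "kwargs": {
  "steps": [
    {"x":0,"y":0,"z":-0.06,"rx":0,"ry":0,"rz":0,"claw":1},
    {"x":0,"y":0,"z":0,"rx":0,"ry":0,"rz":0,"claw":1}
  ]
}}

```text
t: 19.2
tool_pos: [0.4531, 0.0568, 0.0738]
orientation: [-90.0, 0.0, -160.3]
contact_force: [-2.3, 1.6, 6.3]
opening: 0.281
```

>>> {"fn": "send_rows", "kwargs": {
  "steps": [
    {"x":0,"y":-0.2,"z":0,"rx":0,"ry":0,"rz":0,"claw":1},
    {"x":0,"y":-0.2,"z":0,"rx":0,"ry":0,"rz":0,"claw":1},
    {"x":0,"y":0,"z":0,"rx":0,"ry":0,"rz":0,"claw":1}
  ]
}}

```text
t: 19.5
tool_pos: [0.453, 0.0568, 0.0835]
orientation: [-90.0, -0.0, -160.3]
contact_force: [0.8, 4.2, -9.0]
opening: 0.282
```

>>> {"fn": "send_rows", "kwargs": {
  "steps": [
    {"x":0,"y":-0.2,"z":-0.01,"rx":0,"ry":0,"rz":0,"claw":1},
    {"x":0,"y":-0.2,"z":0,"rx":0,"ry":0,"rz":0,"claw":1},
    {"x":0,"y":0,"z":0,"rx":0,"ry":0,"rz":0,"claw":1}
  ]
}}

```text
t: 19.8
tool_pos: [0.453, 0.0568, 0.0936]
orientation: [-90.0, -0.0, -160.3]
contact_force: [2.1, 2.3, -11.4]
opening: 0.288
```

>>> {"fn": "send_rows", "kwargs": {
  "steps": [
    {"x":0,"y":-0.06,"z":0,"rx":0,"ry":0,"rz":0,"claw":1},
    {"x":0,"y":0,"z":0,"rx":0,"ry":0,"rz":0,"claw":1}
  ]
}}

```text
t: 20.0
tool_pos: [0.453, 0.0568, 0.0948]
orientation: [-90.0, -0.0, -160.3]
contact_force: [2.8, 2.6, -10.9]
opening: 0.288
```

>>> {"fn": "send_rows", "kwargs": {
  "steps": [
    {"x":0,"y":-0.04,"z":0,"rx":0,"ry":0,"rz":0,"claw":1},
    {"x":0,"y":0,"z":0,"rx":0,"ry":0,"rz":0,"claw":1}
  ]
}}

```text
t: 20.2
tool_pos: [0.453, 0.0568, 0.0957]
orientation: [-90.0, -0.0, -160.3]
contact_force: [2.5, 1.3, -10.2]
opening: 0.287
```

>>> {"fn": "send_rows", "kwargs": {
  "steps": [
    {"x":0,"y":-0.03,"z":0,"rx":0,"ry":0,"rz":0,"claw":1},
    {"x":0,"y":0,"z":0,"rx":0,"ry":0,"rz":0,"claw":1}
  ]
}}

```text
t: 20.4
tool_pos: [0.453, 0.0568, 0.096]
orientation: [-90.0, -0.0, -160.3]
contact_force: [4.6, 2.8, -17.3]
opening: 0.285
```

The force rises to 17 N after 22.2 mm of travel, so the plunger is at its stop. I'll hold briefly and check by eye.

>>> {"fn": "send_rows", "kwargs": {
  "steps": [
    {"x":0,"y":0,"z":0,"rx":0,"ry":0,"rz":0,"claw":1},
    {"x":0,"y":0,"z":0,"rx":0,"ry":0,"rz":0,"claw":1},
    {"x":0,"y":0,"z":0,"rx":0,"ry":0,"rz":0,"claw":1},
    {"x":0,"y":0,"z":0,"rx":0,"ry":0,"rz":0,"claw":1},
    {"x":0,"y":0,"z":0,"rx":0,"ry":0,"rz":0,"claw":1}
  ]
}}

```text
t: 20.9
tool_pos: [0.4529, 0.0568, 0.096]
orientation: [-90.0, -0.0, -160.3]
contact_force: [3.5, 2.9, -17.9]
opening: 0.282
```

```bash
python3 - <<'E'
from rig import r
import cv2
from h import *
go((.453,.0568,.096))
i=r.capture("scene")["pixels"]
cv2.imwrite("pics/p3.png",cv2.convertScaleAbs(cv2.resize(i[140:270,295:430],None,fx=4.5,fy=4.5,interpolation=cv2.INTER_CUBIC),alpha=1.4,beta=20))
E
```

```text
t 20.9 p [0.4529 0.0568 0.096 ] rpy [-9.001e+01 -3.000e-02 -1.603e+02] open 0.282 F [  3.5   2.9 -17.9] q [  7.  11. -21.  59.   0. 167.]
turn [ 0.0002 -0.0001  0.0006]
(0.453, 0.0568, 0.096) units [-0. -0. -0.]
```

View pics/p3.png

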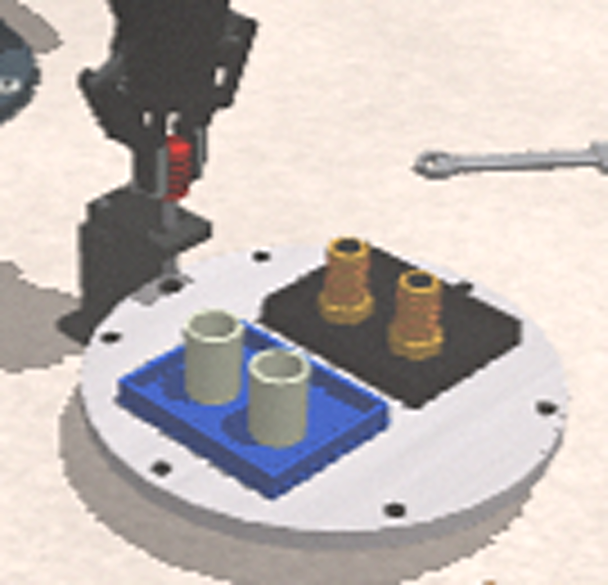

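The knob is held up in the fingers at about (178,168). The seat hole at (172,286) is open with the pin above it, and all four parts stand upright. Handing in.

```bash
python3 -c "
from rig import r
r.finish_job(); s=r.state(); print(s['t'],s['tool_pos'],s['contact_force'],s['opening'])"
```

```text
the job is handed in; nothing more can be done
the job is handed in; nothing more can be done
```

The job is handed in. The white crucible stands upright in the blue tray and the brass fitting upright in the black tray, each next to its mate. The red knob is gripped and held up at its stop.

**Last checks, at 20.9 s:**
- **Plunger:** the tool rose 22.2 mm. The force then jumped from about 10 N to 17–18 N and stayed there with the knob still gripped, so it is at the stop.
- **Picture:** all four parts stand upright in their trays, and the seat hole is open with the pin clear of it.
- **Bystanders:** nothing touched the jar, bottle, cup or tools during the moves. The jar, the bottle and the wrench showed unmoved in the pictures; I did not look at the cup or screwdriver again at the end.

**What disagreed:**
- **Fingertips:** the real tips sat about 29 mm short of the reported TCP. My first try at the crucible therefore closed above its rim on nothing, without touching it. I confirmed the offset in both cameras and allowed for it in every later grasp.
- **Knob position:** my estimate was about 1.5 mm off sideways. It showed as an 11 N side load on gripping, which I eased before pulling.
- **After hand-in:** no readings were available once the job was handed in, so the final hold is not confirmed beyond the checks above.

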